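# Load a test mandrel into a spring cradle

## Task

Draw the steel test mandrel out of its storage holder and lay it down centred in the V rest, so that you can let go and take it again by its middle. Then load it into the inspection cradle: with the other end held up, press one end (either one) into the spring cup and push the cup back, tip the raised end down into the V bay, and let the spring push that end home under the keeper lip. Leave the mandrel lying level in the cradle, held by the spring, and do not disturb the loupe and the ink bottle.

Things in the scene. Friction and masses are not known exactly. Their poses are not given: they have to be found in the camera images.
- mandrel_mid (a point): Centre of the test mandrel: a loose plain steel rod, 170 mm long, 22 mm diameter, 0.2 kg, the same at both ends (3 mm chamfers); z runs along the rod. At the start it lies level in the storage holder, 104 mm of it in the bore, so this point is 19 mm inside the mouth.
- mandrel_tip (a point): Middle of the mandrel's +z end face, 85 mm from mandrel_mid. At the start this end sticks out 66 mm from the holder's face; it is the only part free to grip.
- holder_mouth (a point): Storage holder: a dark fixed block 110 mm long (its x), 60 mm wide (y), 72 mm high. Blind square bore 28 mm wide, 30 mm high along x. This point: in the mouth, in the block's face, 45 mm above the worktop, on the axis of the mandrel lying in it. The mouth opens towards -x: the mandrel is drawn out that way, 104 mm.
- rest_mid (a point): V rest: two fixed steel V saddles on a plate 64 x 104 x 10 mm. The 90-degree grooves, open at the top, run along this y axis; saddles at y = -46 to -34 and +34 to +46 mm, 48 mm wide, tops 53 mm above the worktop; between them and beyond them all is free. This point: where mandrel_mid lies when the mandrel lies centred in the grooves, 50 mm above the worktop.
- cradle_seat (a point): Spring cradle: fixed dark base plate 80 x 234 x 8 mm, bay at its -y end, spring cup at +y. This point: where mandrel_mid lies when the mandrel is loaded, 55 mm above the worktop; the mandrel then lies along y. The space between bay and cup is free above the base plate, at both sides too. The cup's housing, 75 mm high, begins at y = +100 mm.
- bay_end (a point): Fixed bay of the cradle: middle of the end wall's face, 85 mm from cradle_seat along its -y, where the mandrel's end lies when loaded. Before it, 13 mm long, a 90-degree V groove open at the top. Over it a keeper lip, 46 mm wide, overhangs 4 mm; underside 13 mm, top 18 mm above this point. An end goes down just clear of the lip, then back 4 mm under it to the wall.
- cup_floor (a point): Centre of the spring cup's floor. The steel cup is 9 mm deep, open towards the bay (-y of the cradle), on the seat's axis, 26 mm inside diameter, flared mouth 32 mm wide, 38 mm outside. At rest the floor stands 81 mm from cradle_seat along +y, so the gap from floor to bay wall is 166 mm.
- spring_cup (a joint): Travel of the spring cup along +y, in m: 0 at rest, 0.016 at its stop; about 0.004 with the mandrel loaded. The spring pushes back with about 2.5 N at the start of travel, rising by 0.5 N per mm.
- loupe: A small black loupe, 35 mm across and 34 mm high, standing on the worktop. Leave it alone. Origin at its underside.
- ink_bottle: A small dark blue bottle with a pale label, 36 mm across and 58 mm high, standing on the worktop. Leave it alone. Origin at its underside.
Things that resemble listed ones, but are neither listed nor needed, are in the scene too. Leave any red or turquoise look-alike of the part that bears rest_mid alone.

How it is judged:
By the outcome, as a careful person would: the job done as asked, in the order asked, and still so for the second after the job is handed in, with the robot touching nothing.
It also fails if it takes over 64 s, if anything falls off the work surface, if the arm or the gripper's body presses on something with over 40 N, if the wrist force passes 120 N, or if a joint passes its speed limit or range.

## Robot

A 6-joint arm with a two-finger parallel gripper is mounted at the origin on a cart in front of the work surface, level with it; the furniture and walls round the work are solid. World frame = base frame: x ahead of the robot, y to its left, z up, the work surface at z = 0. Lengths are in m, angles in degrees, forces in N, time in s.
With the tool pointing down it reaches from about 0.425 to 1.125 m from the base axis. Payload 14.9 kg.
Tool frame: the origin (TCP) lies midway between the tips of the shut fingers; the grasp point (between the pads) lies robot.pinch_z behind it (robot.pinch_z is the distance from the TCP to the grasp point, in m); z points along the fingers, y is the line along which they close (so a half turn about z gives the same grasp; the last joint's range is limited). The gripper opens to 91 mm and grips with 3 to 60 N. Pads are 32 mm wide; open, the fingers measure 118 mm over their backs; the gripper's body (76 mm by 178 mm) begins 60 mm behind the grasp point.
Start: joints at [63.008, 21.709, 99.362, -0, 58.929, -1.908], TCP at [0.297, 0.634, 0.214] pointing down, gripper open.
Joint ranges: [-158.91, 158.91], [-42.39, 125.64], [0.06, 152.35], [-60.88, 240.88], [17.5, 164.5], [-176.32, 176.32]. Speed limits (degrees/s): [108.29, 108.29, 136.94, 180, 180, 180].

## Interface

Orientations are given as a 3x3 rotation matrix whose columns are the frame's x, y, z axes.
In Python, from bench import telemetry, imaging, job_done, robot gives the robot as it stands.
- The arm moves only by the tool send_rows, never from a script. Its argument "motion" is a list of rows, each an object with "travel": the shift along the tool's x, y, z in mm, a list of three; "twist": the turn about the tool's z in degrees; "jaw": the closure, from 0 (fully open) to 1 (shut). In form: [{"travel": [tx, ty, tz], "twist": twist, "jaw": jaw}, ...]. A call has 1 to 10 rows; each row is the pose to reach, as a shift and turn from the pose commanded when the call began, along the tool's axes at that moment; what a row does not reach only later rows make up. A row lasts 1/8 s, in which the tool goes at most 62.5 mm and 10.7 degrees, less where a joint would pass 70% of its speed; a pose out of reach is approached as far as the arm can. A call with a gripper value outside its range is refused whole. The fingers move at their own pace and stop on an object; "force" is the grip in N (left out, the last holds). Time passes only in rows, so rows that repeat a pose let the fingers close. It gives the time, the measured TCP pose, the force, the opening and the grip force at its end, in the units of the state.
- telemetry.get_state(): the state, without advancing time (a new reading comes with each control period).
- imaging.snapshot(name): name is "side" or "top" or "wrist"; returns a dict with "pixels" (400x640x3 uint8, red, green, blue), "K" (3x3 intrinsics, pixels), "extrinsics" (4x4, takes a point from camera to world coordinates). Camera axes: x right, y up, looking along -z (the intrinsics and any distortion apply to the point x, -y, -z); pixel columns grow to the right and rows downward; lengths in m; the calibration is good to about 2 mm. A picture is of the moment at which its call begins. There is no depth.
- job_done(): hands the job in; it is judged then, once.
Trained networks look in a picture, given as the dict that the camera call returned (one of the last four; its "shot" number tells which), for a name from the list of things; names that differ only in an ending like _2 or _b are one class to them, and where a whole thing is asked for, a point or a joint stands for the part that bears it (a point fixed in the world has none). Each returns a list of dicts, best first, with "conf" (0 to 1); they miss things now and then, are a little off and sometimes report something else, mostly with a low value. They report only what shows in the picture. A call takes as long as a camera call. They do not tell look-alikes from the thing itself.
- imaging.silhouettes(picture, label): "pixels" (400x640 bool, what is visible of it) and "extent" ([centre column, centre row, width, height] in pixels, round what is visible of it).
- imaging.landmark_of(picture, label): "at" ([column, row] in pixels: a listed point, or the origin of a listed thing).
The state is a dict: "t": time; "joint_positions": joint angles; "qvel": joint speeds; "tau": joint torques, N m; "tool_pos": TCP position; "orientation": TCP orientation; "force": force on the tool from outside, world axes, zero at the start; "wrist_torque": the same for the moment, N m; "gripper_width": finger opening in m; "gripper_force": force on a finger pad.
Only numpy, scipy, OpenCV 4.12 (cv2) and the standard library are available. Lean on these libraries where they do the work, as an engineer would, in place of code of your own. Each camera call takes 0.05 s, during which the arm holds its last target. There are 200 camera calls.

## Working session

There is one attempt and no reset: what is moved stays moved. The work goes in short steps, Python scripts to look and compute and a tool call to move; the robot and the scene stay as the last step left them, time stands still between calls to the robot, and variables do not carry over. Pictures are saved under pics/ and viewed, at most 10 in all, crops included, and the job is handed in when it is done.

Besides the shell and the picture viewer there is one more tool, called after "Request:" by a JSON object that holds its "api" and its "payload", one argument or row to a line. send_rows: Moves the arm, as the interface text tells. Its arguments: {"type":"object","properties":{"motion":{"type":"array","items":{"type":"object","properties":{"travel":{"type":"array","items":{"type":"number"}},"twist":{"type":"number"},"jaw":{"type":"number"}}}},"force":{"type":"number"}},"required":["motion"]}

```bash
mkdir -p pics
cat > h.py <<'E'
import numpy as np, cv2
from bench import telemetry, imaging, job_done, robot
def ray(s,p):
    K=s["K"];E=np.array(s["extrinsics"]);d=np.linalg.inv(K)@[p[0],p[1],1]
    d=E[:3,:3]@[d[0],-d[1],-d[2]];return E[:3,3],d
def at_z(s,p,z):
    o,d=ray(s,p);return o+d*(z-o[2])/d[2]
def proj(s,X):
    E=np.linalg.inv(s["extrinsics"]);c=E[:3,:3]@X+E[:3,3];u=np.array(s["K"])@[c[0],-c[1],-c[2]];return u[:2]/u[2]
def save(s,n,crop=None,k=1):
    im=s["pixels"][...,::-1]
    if crop: im=im[crop[1]:crop[3],crop[0]:crop[2]]
    cv2.imwrite("pics/"+n,cv2.resize(im,None,fx=k,fy=k,interpolation=cv2.INTER_CUBIC))
E
python3 - <<'E'
from h import *
np.set_printoptions(precision=4,suppress=True)
print(robot.pinch_z, [a for a in dir(robot) if a[0]!='_'], telemetry.get_state())
Z=dict(mandrel_mid=.045,mandrel_tip=.045,holder_mouth=.045,rest_mid=.05,cradle_seat=.055,bay_end=.055,cup_floor=.055,loupe=0,ink_bottle=0)
ims=[]
for n in ["top","side"]:
    s=imaging.snapshot(n);save(s,n+".png");print(n,[k for k in s if k not in("pixels",)],s["extrinsics"][:3,3] if hasattr(s["extrinsics"],'shape') else s["extrinsics"])
    for l,z in Z.items():
        for r in imaging.landmark_of(s,l)[:4]: print(l,round(r["conf"],2),np.round(r["at"]),at_z(s,r["at"],z)[:2])
E
```

```text
0.0188 ['PlanningError', 'pinch_z'] {'t': 0.0, 'joint_positions': array([63.0079, 21.7383, 99.3939,  0.0021, 58.9285, -1.9077]), 'qvel': array([-0.0555,  0.1016,  0.0352, -0.0123, -0.0574,  0.1159]), 'tau': array([ -0.0007, -76.3707, -43.4368,   0.0652,   0.0421,  -0.0001]), 'tool_pos': array([0.2966, 0.6336, 0.2133]), 'orientation': array([[-0.9057,  0.424 , -0.0005],
       [ 0.424 ,  0.9057, -0.0009],
       [ 0.0001, -0.0011, -1.    ]]), 'force': array([0.4052, 0.5086, 0.5473]), 'wrist_torque': array([ 0.0442,  0.0183, -0.0006]), 'gripper_force': 0.0, 'gripper_width': 0.09121977426416478}
top ['K', 'extrinsics', 'shot'] [0.3512 0.0138 1.3357]
mandrel_mid 0.71 [239. 198.] [0.5576 0.2802]
mandrel_tip 0.43 [241. 219.] [0.4855 0.2695]
holder_mouth 0.7 [241. 203.] [0.5406 0.2741]
holder_mouth 0.29 [245. 217.] [0.491  0.2581]
holder_mouth 0.24 [390. 213.] [ 0.5172 -0.2394]
rest_mid 0.83 [339. 211.] [ 0.5185 -0.0657]
rest_mid 0.8 [282. 201.] [0.5498 0.13  ]
rest_mid 0.78 [300. 244.] [0.4046 0.0652]
cradle_seat 0.92 [413. 214.] [ 0.5129 -0.3181]
bay_end 0.86 [438. 220.] [ 0.4963 -0.401 ]
cup_floor 0.52 [389. 212.] [ 0.5169 -0.2343]
loupe 0.69 [441. 179.] [ 0.6493 -0.435 ]
ink_bottle 0.63 [196. 190.] [0.5881 0.4458]
side ['K', 'extrinsics', 'shot'] [ 0.5384 -0.9128  0.7837]
mandrel_mid 0.66 [337. 171.] [0.5798 0.2766]
mandrel_mid 0.57 [336. 156.] [0.5801 0.384 ]
mandrel_tip 0.56 [312. 170.] [0.4862 0.2751]
holder_mouth 0.79 [334. 171.] [0.568  0.2726]
holder_mouth 0.6 [335. 159.] [0.575  0.3607]
rest_mid 0.75 [286. 202.] [0.4086 0.0674]
rest_mid 0.63 [322. 230.] [ 0.5291 -0.071 ]
cradle_seat 0.65 [310. 290.] [ 0.5037 -0.3074]
bay_end 0.84 [307. 320.] [ 0.5018 -0.3961]
cup_floor 0.53 [316. 268.] [ 0.5173 -0.2351]
ink_bottle 0.51 [333. 157.] [0.5693 0.4558]
```

```bash
python3 -c "
import cv2,numpy as np
a=cv2.imread('pics/top.png');b=cv2.imread('pics/side.png')
cv2.imwrite('pics/both.png',cv2.resize(np.vstack([a,b]),(480*1,600)))"
```

```text
(no output)
```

View pics/top.png

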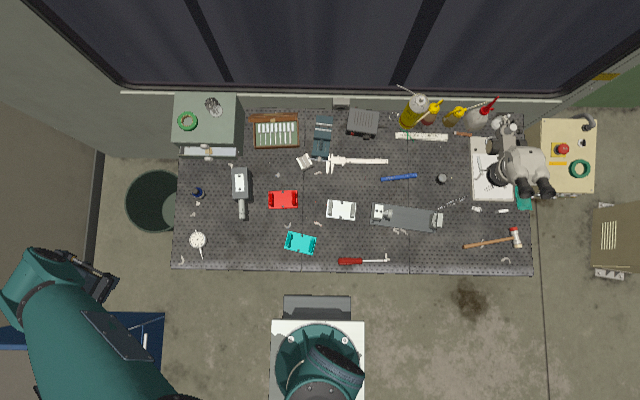

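View pics/side.png

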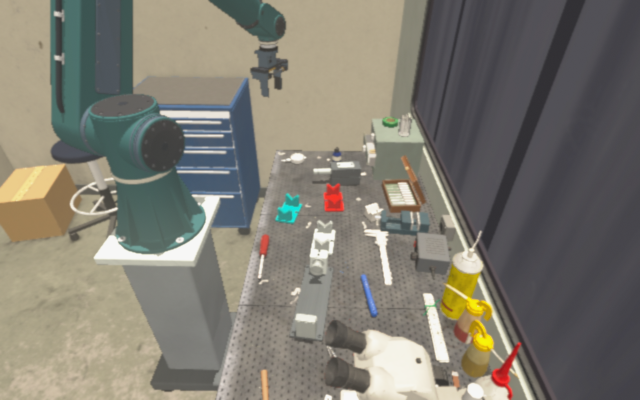

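The pictures show three V-rest look-alikes in the top view: red (283,200), turquoise (299,244) and plain steel/white (341,210). The white one is the rest, since red and turquoise are excluded. The holder with the rod is at (240,190), with the rod sticking out towards -x. The cradle is at (407,217), cup on the left at (380,213) and bay on the right at (438,220).

I'll move above the holder for a close look.

Request:
{"api": "send_rows", "payload": {
  "motion": [
    {"travel": [-310,-255,-60],"twist": -25,"jaw": 0},
    {"travel": [-310,-255,-60],"twist": -25,"jaw": 0},
    {"travel": [-310,-255,-60],"twist": -25,"jaw": 0},
    {"travel": [-310,-255,-60],"twist": -25,"jaw": 0},
    {"travel": [-310,-255,-60],"twist": -25,"jaw": 0},
    {"travel": [-310,-255,-60],"twist": -25,"jaw": 0},
    {"travel": [-310,-255,-60],"twist": -25,"jaw": 0},
    {"travel": [-310,-255,-60],"twist": -25,"jaw": 0},
    {"travel": [-310,-255,-60],"twist": -25,"jaw": 0}
  ]
}}

```text
t: 2.12
tool_pos: [0.4692, 0.272, 0.2739]
orientation: [[-1.0, 0.002, -0.0], [0.002, 1.0, 0.0], [0.0, 0.0, -1.0]]
force: [0.1, 0.9, -1.0]
gripper_width: 0.0914
gripper_force: 0.0
```

```bash
cat > look.py <<'E'
from h import *
import sys
np.set_printoptions(precision=4,suppress=True)
Z=dict(mandrel_mid=.045,mandrel_tip=.045,holder_mouth=.045,rest_mid=.05,cradle_seat=.055,bay_end=.055,cup_floor=.055)
def look(cam,labels,name=None,zs={}):
    s=imaging.snapshot(cam)
    if name: save(s,name)
    for l in labels:
        for r in imaging.landmark_of(s,l)[:3]: print(cam,l,round(r["conf"],2),np.round(r["at"]),at_z(s,r["at"],zs.get(l,Z[l]))[:2])
    return s
E
python3 - <<'E'
from look import *
s=look("wrist",["mandrel_tip","holder_mouth","mandrel_mid","rest_mid","cradle_seat"],"w1.png")
print(s["extrinsics"],telemetry.get_state()["tool_pos"])
for r in imaging.silhouettes(s,"mandrel_mid"):
    m=r["pixels"];ys,xs=np.nonzero(m);pts=np.array([at_z(s,(x,y),.045)[:2] for x,y in list(zip(xs,ys))[::20]])
    c=pts.mean(0);u,v,w=np.linalg.svd(pts-c);print(r["conf"],r["extent"],c,w[0],np.degrees(np.arctan2(w[0,1],w[0,0])))
E
```

```text
wrist mandrel_tip 0.84 [314. 186.] [0.4902 0.2662]
wrist holder_mouth 0.95 [317. 235.] [0.5532 0.2706]
wrist holder_mouth 0.6 [ 31. 222.] [ 0.5359 -0.0805]
wrist mandrel_mid 0.94 [320. 247.] [0.5698 0.274 ]
wrist rest_mid 0.86 [ 31. 220.] [ 0.5321 -0.076 ]
wrist rest_mid 0.78 [135. 118.] [0.4118 0.0687]
wrist rest_mid 0.78 [204. 245.] [0.5643 0.1307]
[[ 0.0011 -0.9549 -0.2971  0.3847]
 [ 1.      0.0013 -0.0007  0.2711]
 [ 0.001  -0.2971  0.9549  0.4448]
 [ 0.      0.      0.      1.    ]] [0.4691 0.2722 0.2738]
0.71 [318.1, 211.0, 23.4, 62.4] [0.5245 0.2701] [0.992  0.1264] 7.260601784345114
```

View pics/w1.png

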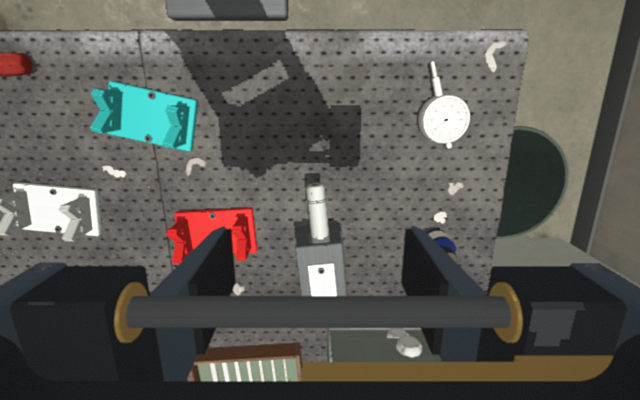

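The close view shows the rod sticking out at (318,211), tip at (315,185), with the holder below it. Red (213,235), turquoise (150,115) and the white rest (50,212) are all where expected. I'll fit the rod's yaw from its midline and check which rest is which.

```bash
cat >> look.py <<'E'
def axis(s,label,z,pick=0):
    r=imaging.silhouettes(s,label)[pick];m=np.array(r["pixels"]);P=[]
    h=r["extent"][3]>r["extent"][2]
    M=m if h else m.T
    for i in np.nonzero(M.sum(1)>4)[0][3:-3]:
        j=np.nonzero(M[i])[0].mean();P.append(at_z(s,(j,i) if h else (i,j),z)[:2])
    vx,vy,x,y=cv2.fitLine(np.array(P,np.float32),cv2.DIST_HUBER,0,.01,.01).ravel()
    print(label,"axis deg",np.degrees(np.arctan2(vy,vx)),"pt",x,y,"ends",P[0],P[-1]);return m
E
python3 - <<'E'
from look import *
s=imaging.snapshot("wrist");axis(s,"mandrel_mid",.045)
for r in imaging.silhouettes(s,"holder_mouth"):
    c=np.array(r["pixels"]).astype(np.uint8);print(r["conf"],r["extent"],cv2.minAreaRect(cv2.findNonZero(c)))
t=imaging.snapshot("top");save(t,"rests.png",(240,160,480,270),3)
E
```

```text
mandrel_mid axis deg 5.6835504 pt 0.52194184 0.27010414 ends [0.4907 0.268 ] [0.559  0.2735]
0.91 [322.1, 259.0, 51.5, 72.2] ((319.6304626464844, 260.6083068847656), (73.35289001464844, 47.832427978515625), 84.70991516113281)
```

View pics/rests.png

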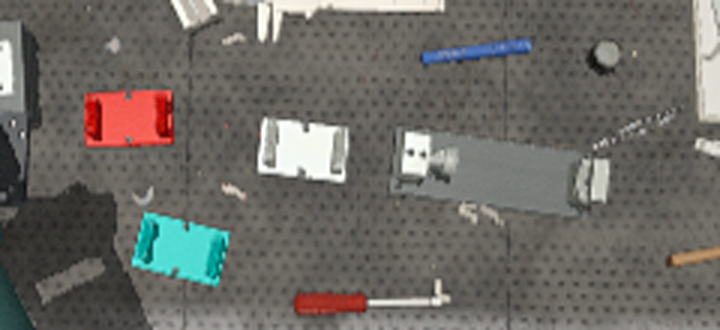

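The crop shows red (128,118), turquoise (180,248) and the bare steel rest (303,150). The bare steel one is meant. The cradle has its cup at (440,160) and its bay at (590,185).

Now I'll descend over the rod's free end.

Request:
{"api": "send_rows", "payload": {
  "motion": [
    {"travel": [-38,-3,60],"twist": -5.5,"jaw": 0},
    {"travel": [-38,-3,120],"twist": -5.5,"jaw": 0},
    {"travel": [-38,-3,150],"twist": -5.5,"jaw": 0},
    {"travel": [-38,-3,150],"twist": -5.5,"jaw": 0},
    {"travel": [-38,-3,150],"twist": -5.5,"jaw": 0}
  ]
}}

```text
t: 3.3
tool_pos: [0.5082, 0.269, 0.1255]
orientation: [[-0.996, -0.094, 0.002], [-0.094, 0.996, 0.001], [-0.002, 0.001, -1.0]]
force: [-0.1, 0.3, 0.7]
gripper_width: 0.0913
gripper_force: 0.0
```

Run:
```python
from look import *
s=look("wrist",["mandrel_tip","holder_mouth"],"w2.png");axis(s,"mandrel_mid",.045);print(telemetry.get_state()["tool_pos"])
```

```text
wrist mandrel_tip 0.9 [318. 186.] [0.4906 0.2668]
wrist holder_mouth 0.88 [314. 263.] [0.5545 0.2698]Traceback (most recent call last):
  File "<stdin>", line 2, in <module>
  File "look.py", line 12, in axis
    r=imaging.silhouettes(s,label)[pick];m=np.array(r["pixels"]);P=[]
      ~~~~~~~~~~~~~~~~~~~~~~~~~~~~^^^^^^
IndexError: list index out of range
```

View pics/w2.png

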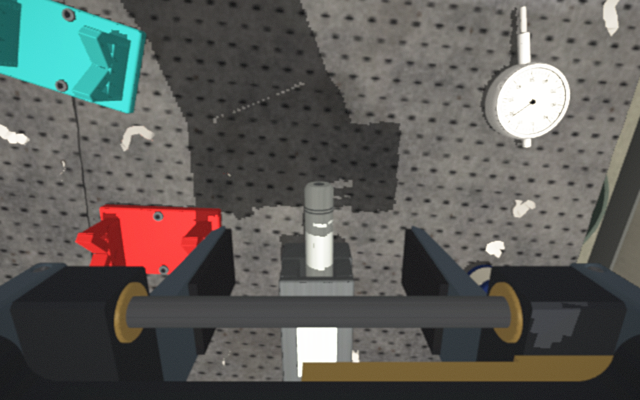

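The rod is aligned between the fingers (axis at column 318, tip at row 186). I'll descend and grip.

Request:
{"api": "send_rows", "payload": {
  "force": 50,
  "motion": [
    {"travel": [0,0,50],"twist": 0,"jaw": 0},
    {"travel": [0,0,99],"twist": 0,"jaw": 0},
    {"travel": [0,0,99],"twist": 0,"jaw": 0},
    {"travel": [0,0,99],"twist": 0,"jaw": 0},
    {"travel": [0,0,99],"twist": 0,"jaw": 1},
    {"travel": [0,0,99],"twist": 0,"jaw": 1},
    {"travel": [0,0,99],"twist": 0,"jaw": 1},
    {"travel": [0,0,99],"twist": 0,"jaw": 1},
    {"travel": [0,0,99],"twist": 0,"jaw": 1},
    {"travel": [0,0,99],"twist": 0,"jaw": 1}
  ]
}}

```text
t: 4.75
tool_pos: [0.5074, 0.2685, 0.0249]
orientation: [[-0.996, -0.094, -0.0], [-0.094, 0.996, -0.0], [0.0, -0.0, -1.0]]
force: [-0.8, 0.2, 0.6]
gripper_width: 0.0339
gripper_force: 0.0
```

Request:
{"api": "send_rows", "payload": {
  "motion": [
    {"travel": [0,0,0],"twist": 0,"jaw": 1},
    {"travel": [0,0,0],"twist": 0,"jaw": 1},
    {"travel": [0,0,0],"twist": 0,"jaw": 1},
    {"travel": [0,0,-2],"twist": 0,"jaw": 1},
    {"travel": [15,0,-3],"twist": 0,"jaw": 1},
    {"travel": [30,0,-3],"twist": 0,"jaw": 1},
    {"travel": [45,0,-3],"twist": 0,"jaw": 1},
    {"travel": [60,0,-3],"twist": 0,"jaw": 1}
  ]
}}

```text
t: 5.75
tool_pos: [0.4463, 0.2627, 0.0279]
orientation: [[-0.996, -0.095, -0.0], [-0.095, 0.996, -0.0], [0.0, -0.0, -1.0]]
force: [0.4, 0.1, -1.1]
gripper_width: 0.0207
gripper_force: 50.0
```

Request:
{"api": "send_rows", "payload": {
  "motion": [
    {"travel": [15,0,0],"twist": 0,"jaw": 1},
    {"travel": [30,0,0],"twist": 0,"jaw": 1},
    {"travel": [45,0,0],"twist": 0,"jaw": 1},
    {"travel": [55,0,0],"twist": 0,"jaw": 1},
    {"travel": [60,0,-15],"twist": 0,"jaw": 1},
    {"travel": [60,0,-50],"twist": 0,"jaw": 1},
    {"travel": [60,0,-100],"twist": 0,"jaw": 1},
    {"travel": [60,0,-130],"twist": 0,"jaw": 1},
    {"travel": [60,0,-130],"twist": 0,"jaw": 1}
  ]
}}

```text
t: 6.88
tool_pos: [0.389, 0.258, 0.1599]
orientation: [[-0.996, -0.094, 0.004], [-0.094, 0.996, 0.002], [-0.004, 0.002, -1.0]]
force: [-0.8, -0.3, -1.0]
gripper_width: 0.0208
gripper_force: 50.0
```

Run:
```python
from look import *
s=look("wrist",["mandrel_tip","mandrel_mid"],"w3.png");print(telemetry.get_state())
t=look("top",["mandrel_tip","mandrel_mid"],None,{"mandrel_tip":.175,"mandrel_mid":.175});d=look("side",["mandrel_mid"])
S=[cv2.resize(x["pixels"][...,::-1],(400,250)) for x in (s,)]
S.append(cv2.resize(d["pixels"][80:240,200:456,::-1],(400,250)))
cv2.imwrite("pics/c3.png",np.vstack(S))
```

```text
wrist mandrel_tip 0.76 [318. 243.] [0.4332 0.2614]
{'t': 7.025, 'joint_positions': array([ 30.6814,   5.199 , 127.648 ,   0.0005,  47.2333, -64.733 ]), 'qvel': array([ 0.0156,  0.7894,  0.0535,  0.0829,  0.1621, -0.0126]), 'tau': array([  0.0416, -47.2143, -37.9337,  -0.0324,  -0.0162,   0.0021]), 'tool_pos': array([0.3873, 0.2569, 0.1568]), 'orientation': array([[-0.9955, -0.0944, -0.0012],
       [-0.0944,  0.9955, -0.0007],
       [ 0.0013, -0.0006, -1.    ]]), 'force': array([ 0.3224, -0.229 , -1.262 ]), 'wrist_torque': array([0.0026, 0.1623, 0.0389]), 'gripper_force': 49.970426140806694, 'gripper_width': 0.0207054752809553}
top mandrel_mid 0.51 [233. 229.] [0.4403 0.2682]
side mandrel_mid 0.59 [338. 160.] [0.5852 0.3524]
side mandrel_mid 0.58 [304. 139.] [0.4426 0.5367]
```

View pics/c3.png

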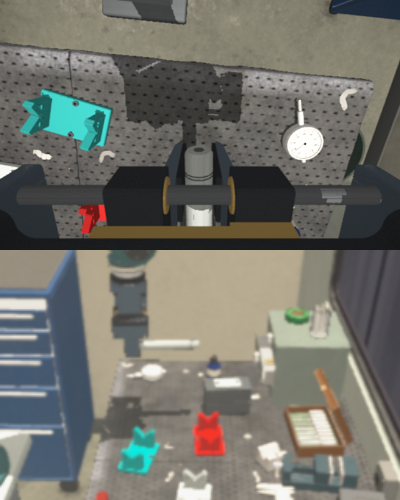

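The rod is fully out and held level: in the side crop it lies horizontal at (170,343), and the wrist torque matches a 66 mm lever. Now I'll turn it along y near the rest and look at the rest.

Request:
{"api": "send_rows", "payload": {
  "motion": [
    {"travel": [-5,-20,-90],"twist": 10,"jaw": 1},
    {"travel": [-10,-40,-90],"twist": 20,"jaw": 1},
    {"travel": [-15,-80,-90],"twist": 30,"jaw": 1},
    {"travel": [-20,-110,-90],"twist": 40,"jaw": 1},
    {"travel": [-25,-140,-90],"twist": 50,"jaw": 1},
    {"travel": [-29,-170,-90],"twist": 60,"jaw": 1},
    {"travel": [-29,-200,-90],"twist": 70,"jaw": 1},
    {"travel": [-29,-232,-90],"twist": 80,"jaw": 1},
    {"travel": [-29,-232,-90],"twist": 90,"jaw": 1},
    {"travel": [-29,-232,-90],"twist": 100,"jaw": 1}
  ]
}}

```text
t: 8.52
tool_pos: [0.4386, 0.0286, 0.2475]
orientation: [[0.087, 0.996, -0.001], [0.996, -0.087, 0.0], [-0.0, -0.001, -1.0]]
force: [0.3, -0.3, -1.6]
gripper_width: 0.0207
gripper_force: 50.0
```

Run:
```python
from look import *
s=look("wrist",["rest_mid","cradle_seat","cup_floor","bay_end"],"w4.png");print(telemetry.get_state()["tool_pos"],telemetry.get_state()["orientation"])
for r in imaging.silhouettes(s,"rest_mid"):
    c=np.array(r["pixels"]).astype(np.uint8);b=cv2.boxPoints(cv2.minAreaRect(cv2.findNonZero(c)));print(r["conf"],r["extent"]);print(np.array([at_z(s,p,.01)[:2] for p in b]))
```

```text
wrist rest_mid 0.95 [435.  61.] [0.5633 0.132 ]
wrist rest_mid 0.94 [290. 141.] [0.4123 0.0662]
wrist rest_mid 0.75 [405. 252.] [ 0.5318 -0.0725]
wrist cradle_seat 0.54 [407. 250.] [ 0.5327 -0.0684]
[0.4387 0.0291 0.2477] [[ 0.0758  0.9971 -0.0004]
 [ 0.9971 -0.0758  0.    ]
 [-0.     -0.0004 -1.    ]]
0.88 [401.9, 231.7, 58.4, 64.8]
[[ 0.4954 -0.1072]
 [ 0.5015 -0.0147]
 [ 0.5717 -0.0227]
 [ 0.5702 -0.1158]]
0.87 [424.3, 61.0, 71.6, 108.4]
[[0.5285 0.1909]
 [0.5997 0.1881]
 [0.6096 0.0781]
 [0.5322 0.0808]]
0.73 [293.1, 138.2, 63.2, 99.8]
[[0.3655 0.0189]
 [0.3927 0.1241]
 [0.4547 0.1115]
 [0.4324 0.0046]]
```

View pics/w4.png

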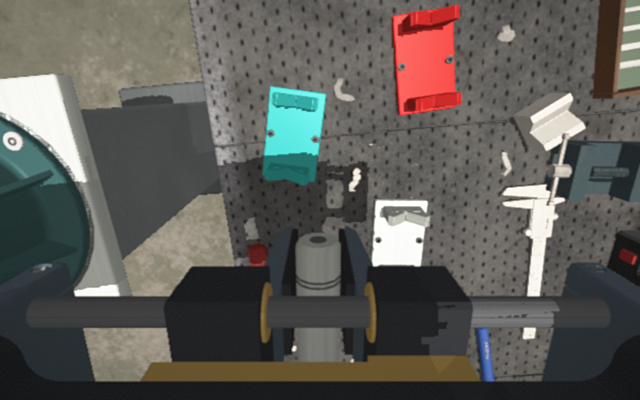

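The view shows the rest at (402,232), its -y half hidden by the gripper. I'll shift to -y to see it whole.

Request:
{"api": "send_rows", "payload": {
  "motion": [
    {"travel": [-50,4,0],"twist": 0,"jaw": 1},
    {"travel": [-100,8,0],"twist": 0,"jaw": 1},
    {"travel": [-110,8,0],"twist": 0,"jaw": 1},
    {"travel": [-110,8,0],"twist": 0,"jaw": 1}
  ]
}}

```text
t: 9.32
tool_pos: [0.4378, -0.0814, 0.2478]
orientation: [[0.08, 0.997, -0.0], [0.997, -0.08, 0.0], [0.0, -0.0, -1.0]]
force: [-0.4, 0.3, -2.6]
gripper_width: 0.021
gripper_force: 50.0
```

Run:
```python
from look import *
s=look("wrist",["rest_mid","cradle_seat","cup_floor","bay_end"],"w5.png");print(telemetry.get_state()["tool_pos"],telemetry.get_state()["orientation"])
for r in imaging.silhouettes(s,"rest_mid"):
    c=np.array(r["pixels"]).astype(np.uint8);b=cv2.boxPoints(cv2.minAreaRect(cv2.findNonZero(c)));print(r["conf"],r["extent"]);print(b,np.array([at_z(s,p,.01)[:2] for p in b]))
```

```text
wrist rest_mid 0.98 [278.  24.] [0.4117 0.068 ]
wrist rest_mid 0.78 [405. 160.] [ 0.5326 -0.0744]
[ 0.438  -0.0804  0.2479] [[ 0.0783  0.9969  0.    ]
 [ 0.9969 -0.0783  0.0001]
 [ 0.0001 -0.     -1.    ]]
0.81 [397.5, 153.2, 64.2, 94.7]
[[364.8782 199.7056]
 [371.6244 105.2589]
 [431.1066 109.5076]
 [424.3604 203.9543]] [[ 0.4923 -0.1275]
 [ 0.5044 -0.0161]
 [ 0.5717 -0.0262]
 [ 0.5653 -0.1388]]
0.69 [282.9, 44.2, 65.3, 83.8]
[[247.6336  80.6634]
 [256.297   -5.9703]
 [316.6931   0.0693]
 [308.0297  86.703 ]] [[0.3679 0.0212]
 [0.3887 0.105 ]
 [0.4508 0.0945]
 [0.4342 0.0095]]
0.55 [425.4, 6.3, 61.3, 12.7]
[[397.   0.]
 [456.   0.]
 [456.   9.]
 [397.   9.]] [[0.5344 0.0879]
 [0.5959 0.083 ]
 [0.5962 0.0746]
 [0.5343 0.0795]]
0.17 [484.9, 378.2, 15.2, 6.8]
[[478. 374.]
 [488. 374.]
 [488. 381.]
 [478. 381.]] [[ 0.6457 -0.4055]
 [ 0.6602 -0.4067]
 [ 0.6611 -0.4195]
 [ 0.6464 -0.4183]]
```

View pics/w5.png

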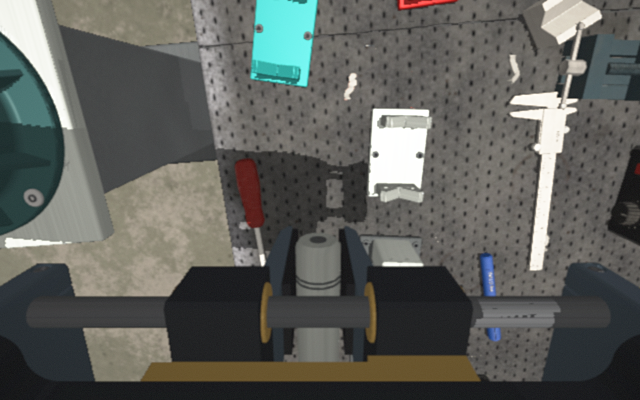

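The rest is now fully visible at (398,155), with plate screw holes at about (376,155) and (421,155) and saddles at rows 121 and 193. The cup housing top shows at (395,250). I'll refine with pixels.

Run:
```python
from look import *
s=imaging.snapshot("wrist");im=s["pixels"].astype(int)
c=im[95:215,355:445];w=((c.min(2)>205)).astype(np.uint8)
n,l,st,ce=cv2.connectedComponentsWithStats(w);k=1+np.argmax(st[1:,4]);p=(l==k).astype(np.uint8)
pts=cv2.findNonZero(p)+np.array([355,95]);b=cv2.boxPoints(cv2.minAreaRect(pts));print(st[k]);print(b,np.array([at_z(s,q,.01)[:2] for q in b]))
# dark holes
d=(im.max(2)<110)
for (x,y) in [(376,155),(421,155)]:
    sub=d[y-8:y+9,x-8:x+9];ys,xs=np.nonzero(sub);q=(x-8+xs.mean(),y-8+ys.mean());print(len(xs),q,at_z(s,q,.01)[:2])
for i in range(112,204,6): print(i,''.join('%4d'%v for v in im[i,360:436:3].mean(1)))
save(s,"rest_zoom.png",(350,90,450,290),3)
```

```text
[  14   15   60   87 3368]
[[367.8453 195.9392]
 [372.489  107.71  ]
 [428.2293 110.6437]
 [423.5857 198.8729]] [[ 0.4964 -0.122 ]
 [ 0.5054 -0.0179]
 [ 0.5686 -0.0261]
 [ 0.5646 -0.1312]]
35 (np.float64(370.8), np.float64(154.31428571428572)) [ 0.5017 -0.071 ]
64 (np.float64(424.859375), np.float64(156.265625)) [ 0.5655 -0.0784]
112  102  99 101 108 143 255 255 255 255 255 255 255 255 255 255 255 255 255 255 255 255 255 255 122  76  81
118   67  94 103  98 194 255 255 111  84 192 176 177 182 186 190 181 178 171 166 168 163 168 167 167 110  97
124   94  93  94  87 234 255 149  91  96 187 190 203 197 197 195 171 185 185 186 187 186 187 190 201  93 100
130   83  79  87  64 247 255 255 255 255 255 255 255 255 255 255 255 255 217 255 255 255 255 222 124 107 104
136   90  90 103  71 255 254 254 254 254 254 254 254 254 254 254 254 254 254 254 254 254 255 179 108  99 102
142   85  91  93  75 255 254 254 254 254 254 254 254 254 254 254 254 253 254 254 253 254 255 125 106  51  99
148   87  75  89  94 255 254 254 254 254 254 254 254 254 254 254 254 254 254 254 253 254 255  89 105 108  99
154  
[... 275 characters left out ...]
54 253 254 253 253 253 255 143 110 108 110 112
172   43  42  46 176 254 253 254 253 253 254 254 253 253 253 253 253 253 253 253 253 255 104  95  95  67 107
178   49  45  50 241 254 253 253 253 253 254 253 253 253 253 253 253 253 253 253 253 255 101 101 100 102 108
184   50  54  56 252 255 208 133 134 136 158 156 154 154 177 179 177 179 178 245 254 230 109 102  97  51 105
190   49  44  61 254 245 125  89 104 102 107 116 155 184 194 176 166 128 140 107 107 113  97 107 105 100  96
196   51  49  74 224 240 238 117 176 191 198 197 196 196 172 184 186 185 184 181 180 205 120  94  90  65 100
202   47  45  69  93  95  91  93 129 152 134 105  97  94  87  86  82  80 113 145 182 178 107 105 106 101  99
```

View pics/rest_zoom.png

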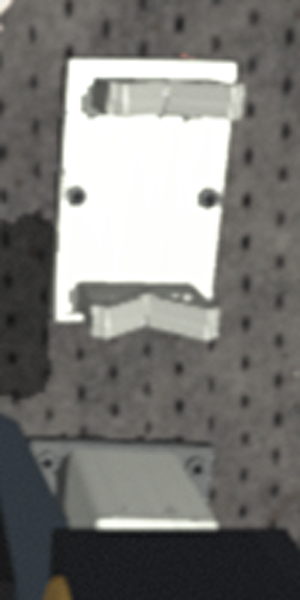

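Run:
```python
from look import *
s=imaging.snapshot("wrist")
for q in [(375.7,155.3),(419.3,156),(373.3,110),(369,196.7),(429,111)]: print(q,at_z(s,q,.01)[:2])
print(telemetry.get_state()["tool_pos"])
t=look("top",["rest_mid","cradle_seat","cup_floor","bay_end"])
im=t["pixels"][200:221,326:357].min(2)>200
ys,xs=np.nonzero(im);r=cv2.minAreaRect(np.c_[xs+326,ys+200].astype(np.float32));print(r,at_z(t,r[0],.01),[at_z(t,b,.01)[:2] for b in cv2.boxPoints(r)])
```

```text
(375.7, 155.3) [ 0.5075 -0.0728]
(419.3, 156) [ 0.5589 -0.0777]
(373.3, 110) [ 0.5063 -0.0206]
(369, 196.7) [ 0.4978 -0.1233]
(429, 111) [ 0.5696 -0.0267]
[ 0.438  -0.0808  0.248 ]
top rest_mid 0.91 [303. 243.] [0.4058 0.0547]
top rest_mid 0.86 [282. 197.] [0.5623 0.1339]
top rest_mid 0.41 [341. 208.] [ 0.5283 -0.0725]
top cradle_seat 0.67 [412. 214.] [ 0.5146 -0.3147]
top bay_end 0.87 [437. 222.] [ 0.4883 -0.3984]
((328.3207092285156, 207.8773651123047), (5.7691426277160645, 17.71950912475586), 15.945395469665527) [ 0.5343 -0.0295  0.01  ] [array([ 0.5064, -0.0116]), array([ 0.5677, -0.0277]), array([ 0.5624, -0.0475]), array([ 0.5012, -0.0313])]
```

Request:
{"api": "send_rows", "payload": {
  "motion": [
    {"travel": [40,50,0],"twist": 1,"jaw": 1},
    {"travel": [80,95,0],"twist": 1,"jaw": 1},
    {"travel": [80,95,60],"twist": 1,"jaw": 1},
    {"travel": [80,95,120],"twist": 1,"jaw": 1},
    {"travel": [80,95,165],"twist": 1,"jaw": 1},
    {"travel": [80,95,165],"twist": 1,"jaw": 1},
    {"travel": [80,95,165],"twist": 1,"jaw": 1}
  ]
}}

```text
t: 10.85
tool_pos: [0.5401, -0.0092, 0.0846]
orientation: [[0.097, 0.995, 0.002], [0.995, -0.097, -0.0], [0.0, 0.002, -1.0]]
force: [-0.8, -0.7, -1.1]
gripper_width: 0.0212
gripper_force: 50.0
```

Run:
```python
from look import *
print(telemetry.get_state()["tool_pos"],telemetry.get_state()["orientation"])
a=imaging.snapshot("side");b=imaging.snapshot("top");c=imaging.snapshot("wrist")
X=cv2.resize(a["pixels"][180:280,260:400,::-1],(560,400),interpolation=2)[:290]
Y=cv2.resize(b["pixels"][160:240,290:430,::-1],(560,320),interpolation=2)[:300]
cv2.imwrite("pics/c6.png",np.vstack([X,Y]))
```

```text
[ 0.5401 -0.0092  0.0846] [[ 0.0973  0.9952  0.0016]
 [ 0.9953 -0.0973 -0.0001]
 [ 0.0001  0.0016 -1.    ]]
```

View pics/c6.png

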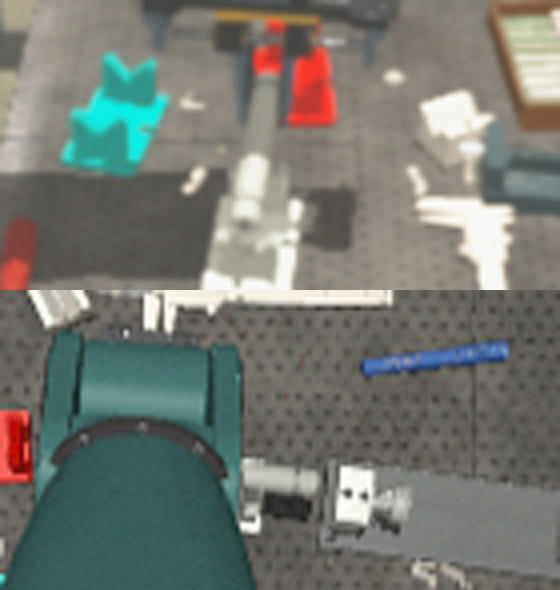

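The composite shows the rod above the rest, aligned with its groove. Its far end reaches just short of the cup housing and clears the red part. I'll lower it.

Request:
{"api": "send_rows", "payload": {
  "motion": [
    {"travel": [0,0,25],"twist": 0,"jaw": 1},
    {"travel": [0,0,40],"twist": 0,"jaw": 1},
    {"travel": [0,0,47],"twist": 0,"jaw": 1},
    {"travel": [0,0,50],"twist": 0,"jaw": 1},
    {"travel": [0,0,52],"twist": 0,"jaw": 1},
    {"travel": [0,0,53],"twist": 0,"jaw": 1},
    {"travel": [0,0,53],"twist": 0,"jaw": 1}
  ]
}}

```text
t: 11.88
tool_pos: [0.5392, -0.0091, 0.0304]
orientation: [[0.097, 0.995, 0.0], [0.995, -0.097, -0.0], [-0.0, 0.0, -1.0]]
force: [-2.4, -0.3, 3.3]
gripper_width: 0.0209
gripper_force: 50.0
```

Request:
{"api": "send_rows", "payload": {
  "motion": [
    {"travel": [0,0,0],"twist": 0,"jaw": 0.6},
    {"travel": [0,0,0],"twist": 0,"jaw": 0},
    {"travel": [0,0,0],"twist": 0,"jaw": 0},
    {"travel": [0,0,0],"twist": 0,"jaw": 0},
    {"travel": [0,0,-20],"twist": 0,"jaw": 0},
    {"travel": [0,0,-60],"twist": 0,"jaw": 0},
    {"travel": [0,0,-115],"twist": 0,"jaw": 0},
    {"travel": [0,0,-170],"twist": 0,"jaw": 0},
    {"travel": [-50,0,-170],"twist": 0,"jaw": 0},
    {"travel": [-60,0,-170],"twist": 0,"jaw": 0}
  ]
}}

```text
t: 13.12
tool_pos: [0.5331, -0.0705, 0.2006]
orientation: [[0.099, 0.995, 0.001], [0.995, -0.099, -0.0], [-0.0, 0.001, -1.0]]
force: [0.4, 0.6, 0.0]
gripper_width: 0.0912
gripper_force: 0.0
```

Run:
```python
from look import *
print(telemetry.get_state()["tool_pos"])
s=look("wrist",["mandrel_mid","mandrel_tip","rest_mid","cup_floor","cradle_seat"],"w7.png",{"mandrel_mid":.05,"mandrel_tip":.05})
axis(s,"mandrel_mid",.05)
for r in imaging.silhouettes(s,"mandrel_mid"): print(r["conf"],r["extent"])
t=imaging.snapshot("top")
for r in imaging.silhouettes(t,"mandrel_mid"): print("top",r["conf"],r["extent"])
```

```text
[ 0.5331 -0.0705  0.2006]
wrist mandrel_mid 0.68 [317. 186.] [ 0.5327 -0.0722]
wrist mandrel_tip 0.69 [319. 100.] [0.5424 0.0063]
wrist rest_mid 0.94 [318. 192.] [ 0.5324 -0.0779]
wrist rest_mid 0.71 [160.  41.] [0.4127 0.0679]
wrist cup_floor 0.88 [317. 333.] [ 0.5164 -0.2332]
wrist cup_floor 0.61 [319. 101.] [0.5421 0.0059]
mandrel_mid axis deg 84.300385 pt 0.5298599 -0.093812965 ends [0.5399 0.0068] [ 0.5232 -0.1607]
0.74 [317.8, 184.6, 28.4, 178.5]
0.57 [318.1, 339.9, 31.1, 23.2]
```

The rod lies centred in the rest: axis 84.3°, mid at about (0.532,-0.0765), within 2 mm. Before picking it up again I'll measure the cradle with the gripper empty.

Request:
{"api": "send_rows", "payload": {
  "motion": [
    {"travel": [-50,3,-30],"twist": 0,"jaw": 0},
    {"travel": [-100,3,-50],"twist": 0,"jaw": 0},
    {"travel": [-150,3,-50],"twist": 0,"jaw": 0},
    {"travel": [-200,3,-50],"twist": 0,"jaw": 0},
    {"travel": [-236,3,-50],"twist": 0,"jaw": 0},
    {"travel": [-236,3,-50],"twist": 0,"jaw": 0},
    {"travel": [-236,3,-50],"twist": 0,"jaw": 0}
  ]
}}

```text
t: 14.5
tool_pos: [0.5132, -0.3034, 0.2497]
orientation: [[0.097, 0.995, -0.0], [0.995, -0.097, 0.0], [0.0, -0.0, -1.0]]
force: [0.4, 0.5, -0.4]
gripper_width: 0.0914
gripper_force: 0.0
```

Run:
```python
from look import *
print(telemetry.get_state()["tool_pos"])
for i in range(2): s=look("wrist",["cradle_seat","bay_end","cup_floor","loupe"][:3],"w8.png")
for l,z in [("cradle_seat",.008),("cup_floor",.055)]:
  for r in imaging.silhouettes(s,l)[:2]:
    b=cv2.boxPoints(cv2.minAreaRect(cv2.findNonZero(np.array(r["pixels"]).astype(np.uint8))));print(l,r["conf"],r["extent"],b.round().tolist());print(np.array([at_z(s,p,z)[:2] for p in b]))
# base plate edges: print intensity rows across the plate
g=cv2.cvtColor(s["pixels"],cv2.COLOR_RGB2GRAY).astype(int)
for y in range(60,330,15): print(y,' '.join(map(str,g[y,240:400:5])))
```

```text
[ 0.5132 -0.3034  0.2497]
wrist cradle_seat 0.84 [317. 184.] [ 0.5113 -0.3137]
wrist cradle_seat 0.62 [309. 260.] [ 0.4933 -0.4036]
wrist bay_end 0.69 [312. 259.] [ 0.4963 -0.4026]
wrist cup_floor 0.92 [317. 108.] [ 0.5192 -0.2346]
wrist cradle_seat 0.58 [317. 184.] [ 0.5119 -0.3134]
wrist bay_end 0.96 [309. 259.] [ 0.4939 -0.4019]
wrist cup_floor 0.92 [314. 107.] [ 0.5166 -0.2327]
cradle_seat 0.81 [316.8, 163.9, 67.1, 222.6] [[279.0, 273.0], [281.0, 51.0], [350.0, 51.0], [349.0, 273.0]]
[[ 0.4491 -0.442 ]
 [ 0.4857 -0.1718]
 [ 0.5611 -0.1796]
 [ 0.5403 -0.4516]]
cup_floor 0.92 [313.9, 102.6, 31.7, 32.6] [[298.0, 116.0], [304.0, 86.0], [334.0, 92.0], [329.0, 122.0]]
[[ 0.4993 -0.2402]
 [ 0.5081 -0.2121]
 [ 0.5383 -0.2206]
 [ 0.5303 -0.249 ]]
60 109 105 92 101 104 110 106 101 97 140 148 255 255 255 255 86 243 255 255 255 221 149 159 97 96 100 121 104 110 103 107 105
75 111 110 102 64 117 113 111 98 75 146 150 255 255 255 255 79 255 255 255 255 175 154 138 109 101 79 103 100 101 113 109 105
90 113 114 121 91 112 111 113 111 73 144 148 62 64 92 154 244 170 119 74 152 155 152 123 105 102
[... 1039 characters left out ...]
101 86 104 88 99 87
240 108 85 86 64 65 55 62 64 63 63 62 107 124 103 103 115 126 164 113 125 128 98 102 103 99 92 103 86 99 93 101 60
255 112 105 103 120 112 124 118 117 58 59 49 117 108 103 106 103 100 118 134 96 102 103 185 80 92 96 94 53 111 113 114 107
270 85 110 110 114 67 117 118 118 107 113 104 127 127 186 231 232 232 231 234 68 99 100 103 86 83 148 94 105 103 92 103 101
285 104 99 101 104 108 107 114 107 111 118 111 85 105 96 103 97 99 80 93 95 94 66 94 100 101 178 95 148 99 102 103 106
300 59 60 57 58 58 59 59 58 59 57 59 58 56 58 59 59 58 57 59 59 57 59 59 60 59 57 59 58 57 58 60 59
315 68 67 68 68 68 69 70 68 69 67 68 67 68 67 69 69 68 70 67 69 68 68 69 70 68 68 68 68 67 68 68 70
```

Run:
```python
from look import *
s=imaging.snapshot("wrist");g=cv2.GaussianBlur(cv2.cvtColor(s["pixels"],cv2.COLOR_RGB2GRAY),(3,3),0).astype(float)
def edges(rows,c0,c1,sgn,z,name):
    P=[]
    for y in rows:
        d=sgn*np.diff(g[y,c0:c1]);k=d.argmax()
        if d[k]>7: P.append(at_z(s,(c0+k+.5,y),z)[:2])
    P=np.array(P,np.float32);vx,vy,x,y=cv2.fitLine(P,cv2.DIST_HUBER,0,.001,.001).ravel()
    if vy<0: vx,vy=-vx,-vy
    r=np.abs((P[:,0]-x)*vy-(P[:,1]-y)*vx);print(name,len(P),"deg",np.degrees(np.arctan2(vy,vx)),"x at y=-.31",x+vx/vy*(-.31-y),"res",np.median(r))
edges(range(56,130),276,290,1,.008,"plateL")
edges(range(56,150),341,358,-1,.008,"plateR top"); edges(list(range(56,150))+list(range(222,246)),338,358,-1,.008,"plateR")
for y in list(range(40,62,2)): print(y,g[y,276:364:4].astype(int))
for y in range(240,292,3): print(y,g[y,292:352:3].astype(int))
print("col prof"); 
for x in (300,310,320,330): print(x,[(y,int(g[y,x])) for y in range(40,130,3)])
```

```text
plateL 74 deg 83.113464 x at y=-.31 0.46923238 res 0.00015193713
plateR top 94 deg 82.63311 x at y=-.31 0.54632485 res 0.00030612154
plateR 118 deg 85.41326 x at y=-.31 0.5484645 res 0.0025371911
40 [ 69  99  99 101 104 108  76  49  49  51  66  74 105 109 104  85  76 101
 102 103 104 104]
42 [ 81 103 103  96 108 110  96  86  87  64  95  97 101 109  99  84  73 100
 100 105 105 105]
44 [ 93 103 104  81 106 105 100  99 102  70  92 102 101 109 100  93  84 102
 100  99 108 109]
46 [ 97  99 104  69 107 107 100 103 102  90 100 106 101 110 101 101  94 104
  99  88 105 106]
48 [ 98  99 107  80 110 116 110 112 109 108 114 102 104 102 101 101  99 100
 101  79  99 100]
50 [100 104 108  98 161 223 224 221 217 212 206 187 182 174 170 167 108 101
 105  80  96 100]
52 [ 94 109 107 102 218 255 255 255 255 255 255 255 255 255 255 255 177 103
 107  88  96 101]
54 [ 71 104 105 100 228 255 255 255 255 253 209 254 255 255 255 255 206 101
 106  98  95 104]
56 [ 57 104 139 138 231 255 255 255 255 217 122 241 255 255 255 255 209 118
 118 104  98 101]
58 [ 68 103 145 144 232 255 255 255 255 179  89 222 255 25
[... 2375 characters left out ...]
 (127, 144)]
320 [(40, 74), (43, 99), (46, 106), (49, 127), (52, 255), (55, 249), (58, 222), (61, 235), (64, 255), (67, 255), (70, 255), (73, 245), (76, 237), (79, 255), (82, 246), (85, 217), (88, 189), (91, 199), (94, 183), (97, 157), (100, 181), (103, 175), (106, 227), (109, 222), (112, 220), (115, 219), (118, 143), (121, 145), (124, 144), (127, 144)]
330 [(40, 108), (43, 105), (46, 110), (49, 122), (52, 254), (55, 255), (58, 255), (61, 255), (64, 255), (67, 255), (70, 255), (73, 255), (76, 255), (79, 255), (82, 252), (85, 159), (88, 108), (91, 134), (94, 153), (97, 152), (100, 152), (103, 148), (106, 146), (109, 141), (112, 144), (115, 159), (118, 150), (121, 147), (124, 146), (127, 145)]
```

Run:
```python
from look import *
s=imaging.snapshot("wrist");print(s["extrinsics"])
for n,q,z in [("hL60",(291,60),.075),("hR60",(341.5,60),.075),("hL76",(292,76),.075),("hback",(315,50.3),.075),("hfront305",(300,83.5),.075),("hfront",(330,84),.075),("lipL",(305.3,267),.073),("lipR",(332.8,267),.073),("lipfront",(319,259.5),.073),("lipback",(319,274.5),.073)]:
    print(n,at_z(s,q,z)[:2])
g=cv2.GaussianBlur(cv2.cvtColor(s["pixels"],cv2.COLOR_RGB2GRAY),(3,3),0).astype(int)
for y in (60,70,78): print(y,g[y,286:300],g[y,334:352])
for y in (255,258,260,266,271): print(y,g[y,286:312],g[y,326:340])
```

```text
[[ 0.9953  0.0928  0.027   0.521 ]
 [-0.0966  0.9511  0.2933 -0.2211]
 [ 0.0016 -0.2946  0.9556  0.4209]
 [ 0.      0.      0.      1.    ]]
hL60 [ 0.4996 -0.1893]
hR60 [ 0.5461 -0.1938]
hL76 [ 0.4988 -0.2033]
hback [ 0.5225 -0.1832]
hfront305 [ 0.5056 -0.2106]
hfront [ 0.5337 -0.2138]
lipL [ 0.4897 -0.4033]
lipR [ 0.5202 -0.4063]
lipfront [ 0.5058 -0.3957]
lipback [ 0.504  -0.4141]
60 [132 133 136 139 150 187 231 252 255 255 255 255 255 255] [255 255 255 255 255 246 213 172 152 149 146 146 148 149 152 155 152 135]
70 [148 149 147 141 145 182 230 252 255 255 255 255 255 255] [255 255 255 255 253 236 198 166 155 153 152 151 152 154 156 153 141 119]
78 [147 148 147 148 160 194 233 252 255 255 255 255 255 255] [255 255 255 255 249 221 179 157 154 155 154 153 154 155 156 151 133 108]
255 [ 60  56  55  56  57  66  84 101 109 112 112 110 108 107 105 104 104 103
 103 103 104 103 103 103 104 104] [117 120 121 121 127 133 120  96  87  93  99 103 104 103]
258 [100  99 100 101 101 102 105 108 108 106 104 102 103 105 106 106 106 106
 105 104 104 107 114 119 117 115] [105 106 107 107 107 101  87  76  79  90  97 100 101 102]
260 [106 104  99  91  88  99 115 122 123 123 123 122 122 121 122 121 121 120
 121 128 143 164 186 202 207 205] [195 195 195 195 194 184 155 119  98  95  97  99 102 103]
266 [107 104 100  98 102 112 120 123 124 124 123 123 122 123 123 123 121 124
 147 189 222 230 230 229 229 229] [230 230 230 231 232 220 179 124  91  87  93  99 102 103]
271 [114 111 107 106 109 116 123 126 126 126 125 125 126 126 126 126 125 125
 136 168 207 228 233 233 233 233] [234 234 234 235 235 221 175 119  91  91  95  96  96  96]
```

Cradle fit: axis yaw 83.0° (housing, lip and plate edges agree), seat at about (0.508,-0.3135). The housing-to-lip distance came out at 184 mm against 181 expected. Now I'll take the rod by its middle.

Request:
{"api": "send_rows", "payload": {
  "force": 40,
  "motion": [
    {"travel": [60,-1,0],"twist": 0,"jaw": 0},
    {"travel": [120,-2,0],"twist": 0,"jaw": 0},
    {"travel": [180,-3,0],"twist": 0,"jaw": 0},
    {"travel": [227,-3,20],"twist": 0,"jaw": 0},
    {"travel": [227,-3,80],"twist": 0,"jaw": 0},
    {"travel": [227,-3,140],"twist": 0,"jaw": 0},
    {"travel": [227,-3,190],"twist": 0,"jaw": 0},
    {"travel": [227,-3,218],"twist": 0,"jaw": 0},
    {"travel": [227,-3,218],"twist": 0,"jaw": 0.4},
    {"travel": [227,-3,218],"twist": 0,"jaw": 1}
  ]
}}

```text
t: 16.35
tool_pos: [0.5331, -0.0779, 0.0331]
orientation: [[0.097, 0.995, 0.001], [0.995, -0.097, -0.0], [-0.0, 0.001, -1.0]]
force: [-0.7, -0.4, 1.0]
gripper_width: 0.0741
gripper_force: 0.0
```

Request:
{"api": "send_rows", "payload": {
  "motion": [
    {"travel": [0,0,0],"twist": 0,"jaw": 1},
    {"travel": [0,0,0],"twist": 0,"jaw": 1},
    {"travel": [0,0,0],"twist": 0,"jaw": 1},
    {"travel": [0,0,0],"twist": 0,"jaw": 1},
    {"travel": [0,0,0],"twist": 0,"jaw": 1}
  ]
}}

```text
t: 16.98
tool_pos: [0.5323, -0.0778, 0.032]
orientation: [[0.097, 0.995, -0.0], [0.995, -0.097, 0.0], [0.0, -0.0, -1.0]]
force: [-0.1, 0.2, 0.2]
gripper_width: 0.0243
gripper_force: 0.0
```

Request:
{"api": "send_rows", "payload": {
  "motion": [
    {"travel": [0,0,0],"twist": 0,"jaw": 1},
    {"travel": [0,0,0],"twist": 0,"jaw": 1},
    {"travel": [0,0,-10],"twist": 0,"jaw": 1},
    {"travel": [0,0,-40],"twist": 0,"jaw": 1},
    {"travel": [0,0,-90],"twist": 0,"jaw": 1},
    {"travel": [0,0,-120],"twist": 0,"jaw": 1},
    {"travel": [0,0,-120],"twist": 0,"jaw": 1}
  ]
}}

```text
t: 17.85
tool_pos: [0.5339, -0.0781, 0.1546]
orientation: [[0.097, 0.995, 0.005], [0.995, -0.097, -0.001], [-0.0, 0.005, -1.0]]
force: [-0.4, -0.2, -2.6]
gripper_width: 0.021
gripper_force: 40.0
```

Run:
```python
from look import *
np.set_printoptions(precision=4,suppress=True)
st=telemetry.get_state();print(st["tool_pos"],st["orientation"][:,0],st["force"],st["wrist_torque"],st["gripper_width"],st["gripper_force"])
p=st["tool_pos"];X=st["orientation"][:,0];Y=st["orientation"][:,1]
u=np.array([.1207,.9927,0]);g=np.array([.508,-.3135,0])-.025*u
d=g-p;print("tx,ty mm",1e3*d[:2]@X[:2],1e3*d[:2]@Y[:2],"to TCP .13:",1e3*(p[2]-.13))
```

```text
[ 0.5339 -0.0781  0.1546] [ 0.0973  0.9953 -0.0004] [-0.3876 -0.2467 -2.5852] [-0.0371  0.0176  0.0227] 0.021040634623690074 39.99961271882057
tx,ty mm -261.8240609844264 -3.4141918818960093 to TCP .13: 24.563869140413335
```

Request:
{"api": "send_rows", "payload": {
  "motion": [
    {"travel": [-50,0,0],"twist": 1.3,"jaw": 1},
    {"travel": [-100,-1,0],"twist": 1.3,"jaw": 1},
    {"travel": [-150,-2,0],"twist": 1.3,"jaw": 1},
    {"travel": [-200,-3,0],"twist": 1.3,"jaw": 1},
    {"travel": [-240,-3,0],"twist": 1.3,"jaw": 1},
    {"travel": [-262,-3,0],"twist": 1.3,"jaw": 1},
    {"travel": [-262,-3,30],"twist": 1.3,"jaw": 1},
    {"travel": [-262,-3,60],"twist": 1.3,"jaw": 1},
    {"travel": [-262,-3,60],"twist": 1.3,"jaw": 1},
    {"travel": [-262,-3,60],"twist": 1.3,"jaw": 1}
  ]
}}

```text
t: 19.1
tool_pos: [0.5042, -0.3382, 0.0926]
orientation: [[0.119, 0.993, 0.0], [0.993, -0.119, -0.0], [-0.0, 0.0, -1.0]]
force: [0.9, 0.4, -1.8]
gripper_width: 0.021
gripper_force: 40.0
```

```bash
cat > chk.py <<'E'
from look import *
st=telemetry.get_state();p=st["tool_pos"];u=np.array([.1207,.9927]);n=np.array([.9927,-.1207])
print("along",1e3*(p[:2]@u-np.array([.508,-.3135])@u),"lat",1e3*(p[:2]@n-.5422),"rod z",1e3*p[2]+19,"F along",st["force"][:2]@u,"lat",st["force"][:2]@n,"Fz",st["force"][2],"T",st["wrist_torque"],"yaw",np.degrees(np.arctan2(*st["orientation"][[1,0],0])),st["gripper_width"])
E
python3 - <<'E'
from chk import *
s=look("wrist",["cup_floor","mandrel_tip","mandrel_mid"],"w9.png",{"mandrel_tip":p[2]+.019,"mandrel_mid":p[2]+.019})
for l in ("cup_floor","mandrel_tip"):
    for r in imaging.silhouettes(s,l): print(l,r["conf"],r["extent"])
g=cv2.cvtColor(s["pixels"],cv2.COLOR_RGB2GRAY)
for y in range(95,260,8): print(y,g[y,285:350:3])
E
```

```text
along -24.933703173054127 lat -0.8414811440273784 rod z 111.57775125066905 F along 0.47726091286934674 lat 0.8427023681249436 Fz -1.8381116461968419 T [-0.1277  0.0044  0.0694] yaw 83.13795155492339 0.021009320284898245
wrist cup_floor 0.6 [318.  53.] [ 0.5166 -0.2343]
wrist mandrel_tip 0.93 [318.  87.] [ 0.5146 -0.2529]
wrist mandrel_mid 0.67 [319. 264.] [ 0.5053 -0.3342]
mandrel_tip 0.87 [317.5, 222.7, 53.4, 276.8]
95 [146 149 142 145 182 204 222 232 241 250 252 254 255 254 253 251 244 230
 214 188 151 153]
103 [146 149 146 142 184 204 223 233 242 251 253 254 255 254 253 251 243 229
 212 186 150 151]
111 [144 148 146 128 184 204 222 233 243 251 253 254 255 254 252 250 242 229
 211 184 154 151]
119 [143 146 124 140 184 204 223 223 242 251 253 254 255 254 252 250 241 229
 211 178 151 149]
127 [142 146 141  84 128 151 180 219 223 240 255 236 255 255 238 233 207 179
 135  95 149 149]
135 [141 146 145 122 127 123 128 131 127 150 169 148 178 161 132 137 132 138
 145 140 151 149]
143 [142 146 142 136 181 205 223 235 242 251 253 255 255 253 252 248 239 228
 205 163 150 148]
151 [137 143 14
[... 614 characters left out ...]
1 251 243 224 223
 199  92  72  76]
207 [ 69  70  73  93 122 127 131 140 139 141 144 143 143 135 137 142 137 130
 124  80  73  73]
215 [ 71  72  76  92 121 127 132 139 140 142 144 143 144 136 139 140 137 130
 124  78  73  72]
223 [ 71  73  74  87 122 125 132 141 137 142 144 144 142 136 139 141 136 129
 123  78  73  73]
231 [ 62  64  50  54 120 126 132 139 139 140 143 141 143 135 138 142 136 131
 122  32  53  65]
239 [ 64  63  34  55 121 127 130 138 139 140 143 143 143 134 139 140 136 130
 122  30  31  65]
247 [ 64  47  31  31 118 124 131 138 137 140 141 142 142 134 137 140 135 128
 121  26  27  52]
255 [ 62  29  30  27 117 126 131 139 137 139 142 140 139 135 138 138 136 128
 119  27  28  30]
```

Request:
{"api": "send_rows", "payload": {
  "motion": [
    {"travel": [0,0,15],"twist": 0,"jaw": 1},
    {"travel": [0,0,23],"twist": 0,"jaw": 1},
    {"travel": [0,0,27],"twist": 0,"jaw": 1},
    {"travel": [0,0,30],"twist": 0,"jaw": 1},
    {"travel": [0,0,32],"twist": 0,"jaw": 1},
    {"travel": [0,0,32],"twist": 0,"jaw": 1}
  ]
}}

```text
t: 20.15
tool_pos: [0.5039, -0.338, 0.0599]
orientation: [[0.12, 0.993, -0.0], [0.993, -0.12, 0.001], [0.0, -0.0, -1.0]]
force: [-0.5, 5.0, 5.5]
gripper_width: 0.0215
gripper_force: 40.0
```

Run:
```python
from chk import *
s=look("wrist",["cup_floor","mandrel_tip"],None,{"mandrel_tip":p[2]+.019})
```

```text
along -24.780105817487435 lat -1.1852520141102385 rod z 78.91873112142798 F along 4.928375407090766 lat -1.0691298278951487 Fz 5.49053032612962 T [ 0.4242  0.2859 -0.1302] yaw 83.11208027035498 0.021453689072615672
wrist cup_floor 0.84 [319.  47.] [ 0.5168 -0.2351]
wrist mandrel_tip 0.8 [319.  88.] [ 0.5143 -0.2532]
```

```bash
cat > tilt.py <<'E'
from chk import *
s=imaging.snapshot("wrist");R=st["orientation"];r=imaging.landmark_of(s,"mandrel_tip");print("seen",[(a["at"],round(a["conf"],2)) for a in r])
m=imaging.silhouettes(s,"mandrel_mid") or imaging.silhouettes(s,"mandrel_tip")
print([(a["extent"],a["extent"][1]-a["extent"][3]/2) for a in m])
for th in range(0,20,3):
    t=np.radians(th);f=lambda l,o:p+R@np.array([l*np.cos(t)+o*np.sin(t)*1,0,-.0185+l*np.sin(t)-o*np.cos(t)])
    print(th,proj(s,f(.085,0)).round(1),"top edge",proj(s,f(.085,.008)).round(1),proj(s,f(.082,.011)).round(1),"bot",proj(s,f(.085,-.008)).round(1))
g=cv2.cvtColor(s["pixels"],cv2.COLOR_RGB2GRAY);print([(y,int(g[y,318])) for y in range(40,150,3)])
e=R@[.0,.011,0]
print([(th,[(proj(s,p+R@np.array([l*np.cos(np.radians(th)),w,-.0185+l*np.sin(np.radians(th))]))[0]).round(1) for l in (.08,.03) for w in(-.011,.011)]) for th in (0,6,12)])
for y in (100,180): print(y,[int(v) for v in g[y,280:360:2]])
E
python3 tilt.py
```

```text
along -24.804457208663948 lat -1.2173664027372855 rod z 78.972380588884 F along 3.772845002764618 lat -1.5360148964035123 Fz 4.712961191486312 T [ 0.4302  0.2827 -0.1171] yaw 83.11343552052851 0.021390435414218784
seen [([318.5, 87.7], 0.8)]
[([316.4, 221.6, 49.9, 279.1], 82.04999999999998)]
0 [318.1  88.8] top edge [318.2  88.5] [318.2  96.5] bot [318.1  89. ]
3 [318.1  89.2] top edge [318.1  87.9] [318.2  95.2] bot [318.1  90.4]
6 [318.1  90.2] top edge [318.1  87.9] [318.1  94.6] bot [318.   92.2]
9 [318.1  91.6] top edge [318.1  88.5] [318.1  94.5] bot [318.   94.4]
12 [318.   93.5] top edge [318.1  89.5] [318.1  95. ] bot [318.  97.]
15 [318.   95.7] top edge [318.1  91.1] [318.1  96. ] bot [318.   99.9]
18 [318.   98.3] top edge [318.   93.1] [318.   97.4] bot [318.  103.1]
[(40, 249), (43, 252), (46, 253), (49, 251), (52, 235), (55, 232), (58, 182), (61, 241), (64, 116), (67, 115), (70, 77), (73, 75), (76, 76), (79, 76), (82, 94), (85, 233), (88, 249), (91, 254), (94, 254), (97, 254), (100, 254), (103, 254), (106, 254), (109, 254), (112, 254), (115, 254), (118, 254), (121, 254), (124, 249), (127, 255), (130, 232), (133, 180), (136, 255), (139, 254), (142, 255), (145, 254), (148, 255)]
[(0, [np.float64(292.0), np.float64(344.2), np.float64(294.3), np.float64(341.8)]), (6, [np.float64(293.3), np.float64(342.8), np.float64(294.7), np.float64(341.3)]), (12, [np.float64(294.6), np.float64(341.5), np.float64(295.2), np.float64(340.9)])]
100 [142, 144, 146, 145, 145, 146, 148, 129, 150, 181, 195, 208, 221, 231, 235, 242, 249, 252, 253, 254, 255, 255, 255, 254, 253, 251, 247, 239, 229, 218, 200, 163, 149, 152, 149, 151, 149, 149, 152, 156]
180 [69, 70, 71, 73, 74, 72, 71, 89, 143, 179, 199, 213, 223, 234, 239, 243, 250, 253, 254, 255, 255, 255, 253, 251, 249, 245, 240, 234, 223, 208, 190, 138, 143, 143, 146, 143, 141, 146, 149, 150]
```

Request:
{"api": "send_rows", "payload": {
  "force": 30,
  "motion": [
    {"travel": [0,0,2],"twist": 0,"jaw": 1},
    {"travel": [0,0,4],"twist": 0,"jaw": 1},
    {"travel": [0,0,6],"twist": 0,"jaw": 1},
    {"travel": [0,0,6],"twist": 0,"jaw": 1},
    {"travel": [0,0,6],"twist": 0,"jaw": 1}
  ]
}}

```text
t: 21.08
tool_pos: [0.5038, -0.3383, 0.0539]
orientation: [[0.12, 0.993, 0.0], [0.993, -0.12, -0.0], [-0.0, 0.0, -1.0]]
force: [0.7, 4.0, 3.2]
gripper_width: 0.021
gripper_force: 30.0
```

```bash
python3 tilt.py
```

```text
along -25.09584431897996 lat -1.2058665336894814 rod z 72.91668322182844 F along 4.033423451735609 lat 0.20902067063795315 Fz 3.2038877342334158 T [0.43   0.0385 0.0001] yaw 83.11749739242246 0.02095988283086896
seen [([318.3, 90.4], 0.63)]
[([316.2, 221.4, 48.1, 280.7], 81.05000000000001), ([319.0, 33.9, 81.6, 67.7], 0.04999999999999716)]
0 [318.1  88.9] top edge [318.2  88.6] [318.2  96.6] bot [318.1  89.1]
3 [318.1  89.3] top edge [318.1  88. ] [318.2  95.3] bot [318.1  90.4]
6 [318.1  90.2] top edge [318.1  88. ] [318.1  94.6] bot [318.   92.3]
9 [318.1  91.6] top edge [318.1  88.5] [318.1  94.6] bot [318.   94.5]
12 [318.   93.5] top edge [318.1  89.6] [318.1  95.1] bot [318.   97.1]
15 [318.   95.8] top edge [318.1  91.1] [318.1  96.1] bot [318. 100.]
18 [318.   98.4] top edge [318.   93.1] [318.1  97.5] bot [318.  103.2]
[(40, 251), (43, 253), (46, 252), (49, 237), (52, 232), (55, 229), (58, 223), (61, 148), (64, 120), (67, 91), (70, 76), (73, 77), (76, 76), (79, 76), (82, 137), (85, 218), (88, 232), (91, 250), (94, 250), (97, 250), (100, 250), (103, 250), (106, 250), (109, 250), (112, 250), (115, 250), (118, 251), (121, 205), (124, 146), (127, 159), (130, 196), (133, 251), (136, 251), (139, 251), (142, 251), (145, 251), (148, 251)]
[(0, [np.float64(292.0), np.float64(344.2), np.float64(294.3), np.float64(341.8)]), (6, [np.float64(293.3), np.float64(342.8), np.float64(294.7), np.float64(341.3)]), (12, [np.float64(294.6), np.float64(341.5), np.float64(295.2), np.float64(340.9)])]
100 [143, 145, 147, 146, 143, 146, 149, 135, 139, 174, 193, 207, 218, 230, 236, 239, 245, 246, 247, 250, 252, 252, 249, 246, 246, 245, 242, 233, 221, 203, 183, 150, 151, 152, 151, 151, 149, 148, 148, 154]
180 [70, 71, 73, 74, 75, 70, 72, 79, 126, 175, 197, 212, 223, 235, 238, 240, 245, 248, 250, 251, 252, 251, 246, 245, 244, 242, 238, 231, 220, 202, 157, 143, 143, 143, 146, 146, 143, 143, 148, 149]
```

Request:
{"api": "send_rows", "payload": {
  "motion": [
    {"travel": [0,1,-1],"twist": 0,"jaw": 1},
    {"travel": [4,1,-1],"twist": 0,"jaw": 1},
    {"travel": [8,1,-1],"twist": 0,"jaw": 1},
    {"travel": [12,1,-1],"twist": 0,"jaw": 1},
    {"travel": [16,1,-1],"twist": 0,"jaw": 1},
    {"travel": [20,1,-1],"twist": 0,"jaw": 1},
    {"travel": [20,1,-1],"twist": 0,"jaw": 1}
  ]
}}

```text
t: 22.1
tool_pos: [0.5072, -0.3185, 0.0549]
orientation: [[0.12, 0.993, 0.0], [0.993, -0.12, -0.0], [-0.0, 0.0, -1.0]]
force: [-0.6, -4.0, -3.5]
gripper_width: 0.0212
gripper_force: 30.0
```

```bash
python3 tilt.py | sed -n '1,3p;11p'
```

```text
along -5.013755322080121 lat -0.22479302019451364 rod z 73.90877325581644 F along -4.042358256792473 lat -0.11955635043583307 Fz -3.5498499055701718 T [-0.8339  0.2441  0.0223] yaw 83.13468954349884 0.021203399680811096
seen [([315.7, 87.0], 0.61)]
[([317.6, 234.6, 48.0, 258.4], 105.4)]
[(40, 170), (43, 99), (46, 238), (49, 199), (52, 184), (55, 252), (58, 245), (61, 251), (64, 241), (67, 255), (70, 245), (73, 198), (76, 228), (79, 242), (82, 244), (85, 249), (88, 252), (91, 252), (94, 244), (97, 233), (100, 232), (103, 232), (106, 238), (109, 250), (112, 250), (115, 250), (118, 250), (121, 235), (124, 175), (127, 213), (130, 209), (133, 251), (136, 250), (139, 250), (142, 250), (145, 250), (148, 250)]
```

Force starts just where the cup floor should be, and the rod's end is hidden inside the cup, so it is seated. I'll push the cup back.

Request:
{"api": "send_rows", "payload": {
  "motion": [
    {"travel": [3,0,0],"twist": 0,"jaw": 1},
    {"travel": [6,0,0],"twist": 0,"jaw": 1},
    {"travel": [9,0,0],"twist": 0,"jaw": 1},
    {"travel": [11,0,0],"twist": 0,"jaw": 1},
    {"travel": [11,0,0],"twist": 0,"jaw": 1}
  ]
}}

```text
t: 22.88
tool_pos: [0.5087, -0.3079, 0.0551]
orientation: [[0.119, 0.993, 0.0], [0.993, -0.119, -0.001], [-0.001, 0.0, -1.0]]
force: [-2.2, -8.7, -4.3]
gripper_width: 0.0213
gripper_force: 30.0
```

```bash
python3 tilt.py | sed -n '1,3p'
python3 - <<'E'
from look import *
s=look("wrist",["cup_floor","bay_end"])
g=cv2.cvtColor(s["pixels"],cv2.COLOR_RGB2GRAY)
for x in (300,318,335): print(x,[int(v) for v in g[30:120:3,x]])
E
```

```text
along 5.624865174492455 lat -0.07420390862999948 rod z 74.10277092888586 F along -8.859769634602937 lat -1.1048012187288638 Fz -4.270997820979377 T [-1.7429  0.412   0.1376] yaw 83.1416473085174 0.02131058974522461
seen []
[([317.5, 235.1, 50.0, 256.6], 106.79999999999998)]
wrist cup_floor 0.55 [316.  88.] [ 0.5177 -0.2229]
300 [255, 255, 255, 255, 255, 255, 255, 255, 254, 242, 156, 227, 228, 130, 199, 82, 224, 225, 226, 227, 226, 232, 226, 221, 223, 227, 191, 192, 195, 193]
318 [143, 94, 95, 94, 118, 166, 127, 255, 255, 240, 177, 238, 235, 100, 249, 252, 240, 243, 247, 251, 251, 251, 238, 231, 235, 195, 204, 250, 249, 250]
335 [255, 255, 255, 255, 255, 255, 255, 255, 255, 242, 157, 229, 228, 109, 203, 164, 231, 226, 226, 225, 225, 225, 226, 227, 227, 228, 217, 224, 223, 224]
```

Request:
{"api": "send_rows", "payload": {
  "motion": [
    {"travel": [2,0,0],"twist": 0,"jaw": 1},
    {"travel": [2.5,0,0],"twist": 0,"jaw": 1},
    {"travel": [2.5,0,2],"twist": 0,"jaw": 1},
    {"travel": [2.5,0,4],"twist": 0,"jaw": 1},
    {"travel": [2.5,0,6],"twist": 0,"jaw": 1},
    {"travel": [2.5,0,7],"twist": 0,"jaw": 1},
    {"travel": [2.5,0,7],"twist": 0,"jaw": 1}
  ]
}}

```text
t: 24.05
tool_pos: [0.5094, -0.3059, 0.0486]
orientation: [[0.12, 0.993, 0.001], [0.993, -0.12, -0.001], [-0.001, 0.001, -1.0]]
force: [-3.5, -9.9, 2.8]
gripper_width: 0.0211
gripper_force: 30.0
```

```bash
python3 -c "import chk"
```

```text
along 7.66272259205894 lat 0.3838079522697768 rod z 67.61451182189217 F along -10.295999732706548 lat -2.2783194901181893 Fz 2.7712631586649508 T [-1.3958  0.5007  0.183 ] yaw 83.1245035530298 0.02109416546671432
```

The added moment puts the upward force at the cup end, so the bay end is swinging free of the lip. I'll continue down.

Request:
{"api": "send_rows", "payload": {
  "motion": [
    {"travel": [0,0,2],"twist": 0,"jaw": 1},
    {"travel": [0,0,4],"twist": 0,"jaw": 1},
    {"travel": [0,0,6],"twist": 0,"jaw": 1},
    {"travel": [0,0,7],"twist": 0,"jaw": 1},
    {"travel": [0,0,7],"twist": 0,"jaw": 1}
  ]
}}

```text
t: 24.68
tool_pos: [0.5093, -0.3059, 0.0415]
orientation: [[0.12, 0.993, 0.001], [0.993, -0.12, -0.001], [-0.001, 0.001, -1.0]]
force: [-2.9, -9.2, 1.6]
gripper_width: 0.0215
gripper_force: 30.0
```

```bash
python3 -c "import chk"
```

```text
along 7.728047420501316 lat 0.3402763160480493 rod z 60.52299098830757 F along -9.53548609529027 lat -1.7981993558256875 Fz 1.6105420848750358 T [-1.4098  0.451   0.0883] yaw 83.12023266543154 0.021499646296528667
```

Request:
{"api": "send_rows", "payload": {
  "motion": [
    {"travel": [0,0,2],"twist": 0,"jaw": 1},
    {"travel": [0,0,3],"twist": 0,"jaw": 1},
    {"travel": [0,0,4],"twist": 0,"jaw": 1},
    {"travel": [0,0,4.5],"twist": 0,"jaw": 1},
    {"travel": [0,0,4.5],"twist": 0,"jaw": 1}
  ]
}}

```text
t: 25.3
tool_pos: [0.5094, -0.3059, 0.0371]
orientation: [[0.12, 0.993, 0.001], [0.993, -0.12, -0.001], [-0.001, 0.001, -1.0]]
force: [-2.7, -8.7, 3.2]
gripper_width: 0.0215
gripper_force: 30.0
```

```bash
python3 -c "import chk"
```

```text
along 7.750121882372035 lat 0.357259756136985 rod z 56.11986107092751 F along -8.965151599109667 lat -1.65546725050896 Fz 3.1610545581543668 T [-1.2707  0.5776  0.1569] yaw 83.11974321355382 0.02153483857020471
```

Request:
{"api": "send_rows", "payload": {
  "motion": [
    {"travel": [0,0,1],"twist": 0,"jaw": 1},
    {"travel": [0,0,2],"twist": 0,"jaw": 1},
    {"travel": [0,0,2],"twist": 0,"jaw": 1}
  ]
}}

```text
t: 25.68
tool_pos: [0.5097, -0.3061, 0.0357]
orientation: [[0.12, 0.993, 0.002], [0.993, -0.12, -0.001], [-0.001, 0.002, -1.0]]
force: [-5.5, -8.2, 11.6]
gripper_width: 0.0214
gripper_force: 30.0
```

```bash
python3 -c "import chk"
```

```text
along 7.5911770583124145 lat 0.6979629299881385 rod z 54.71644331863131 F along -8.805799981650086 lat -4.48054601750668 Fz 11.630768096106731 T [-1.247   0.9242  0.0301] yaw 83.10980735363177 0.021443115883668703
```

Both ends now bear: Fz jumped with no change in moment, so the raised end is down in the V. I'll ease back so the spring carries it under the lip.

Request:
{"api": "send_rows", "payload": {
  "force": 15,
  "motion": [
    {"travel": [0,-0.7,-0.7],"twist": 0,"jaw": 1},
    {"travel": [-2,-0.7,-0.7],"twist": 0,"jaw": 1},
    {"travel": [-4,-0.7,-0.7],"twist": 0,"jaw": 1},
    {"travel": [-6,-0.7,-0.7],"twist": 0,"jaw": 1},
    {"travel": [-7,-0.7,-0.7],"twist": 0,"jaw": 1},
    {"travel": [-7,-0.7,-0.7],"twist": 0,"jaw": 1}
  ]
}}

```text
t: 26.42
tool_pos: [0.5082, -0.3126, 0.0358]
orientation: [[0.12, 0.993, 0.002], [0.993, -0.12, -0.001], [-0.001, 0.002, -1.0]]
force: [1.5, -7.2, -0.2]
gripper_width: 0.021
gripper_force: 15.0
```

```bash
python3 -c "import chk"
```

```text
along 0.8930340895705324 lat 0.01527261682388037 rod z 54.75346300672716 F along -7.004550551803717 lat 2.3788092373080465 Fz -0.19591159353789636 T [-1.1367 -0.1496 -0.1686] yaw 83.08052222344028 0.021037090684921662
```

Request:
{"api": "send_rows", "payload": {
  "motion": [
    {"travel": [-1,0,0],"twist": 0,"jaw": 1},
    {"travel": [-2,0,0],"twist": 0,"jaw": 1},
    {"travel": [-3,0,0],"twist": 0,"jaw": 1},
    {"travel": [-4,0,0],"twist": 0,"jaw": 1},
    {"travel": [-4,0,0],"twist": 0,"jaw": 1}
  ]
}}

```text
t: 27.05
tool_pos: [0.5073, -0.3156, 0.0355]
orientation: [[0.12, 0.993, 0.001], [0.993, -0.12, 0.0], [0.001, 0.001, -1.0]]
force: [3.8, 2.3, 4.4]
gripper_width: 0.0217
gripper_force: 15.0
```

```bash
python3 -c "import chk"
```

```text
along -2.1182157784195024 lat -0.4901802697249158 rod z 54.50671777878581 F along 2.7744482177485548 lat 3.534530357154303 Fz 4.426326652525023 T [ 0.4488 -0.5542 -0.1059] yaw 83.10220542753865 0.02173655868433748
```

Request:
{"api": "send_rows", "payload": {
  "motion": [
    {"travel": [1,0,0],"twist": 0,"jaw": 0.7},
    {"travel": [1,0,0],"twist": 0,"jaw": 0},
    {"travel": [1,0,0],"twist": 0,"jaw": 0},
    {"travel": [1,0,0],"twist": 0,"jaw": 0},
    {"travel": [1,0,0],"twist": 0,"jaw": 0},
    {"travel": [1,0,-30],"twist": 0,"jaw": 0},
    {"travel": [1,0,-90],"twist": 0,"jaw": 0},
    {"travel": [1,0,-150],"twist": 0,"jaw": 0},
    {"travel": [1,0,-213],"twist": 0,"jaw": 0},
    {"travel": [1,0,-213],"twist": 0,"jaw": 0}
  ]
}}

```text
t: 28.3
tool_pos: [0.5089, -0.3163, 0.2534]
orientation: [[0.12, 0.993, 0.007], [0.993, -0.12, -0.005], [-0.004, 0.007, -1.0]]
force: [0.2, 0.0, -0.4]
gripper_width: 0.0912
gripper_force: 0.0
```

Run:
```python
from chk import *
s=look("wrist",["cup_floor","mandrel_tip","mandrel_mid","bay_end","cradle_seat"],"end.png",{"mandrel_mid":.055,"mandrel_tip":.055})
axis(s,"mandrel_mid",.055)
g=cv2.cvtColor(s["pixels"],cv2.COLOR_RGB2GRAY)
for y in range(60,290,9): print(y,[int(v) for v in g[y,286:350:3]])
for r in (.011,-.011):
  S=np.array([.508,-.3135,.055]);u3=np.array([*u,0]);n3=np.array([*n,0])
  print("pred edge",[proj(s,S+a*u3+r*n3).round(1) for a in(.07,0,-.08)])
print("pred lip front/wall",proj(s,S-.081*u3+[0,0,.018]),proj(s,S-.085*u3))
for l in("loupe","ink_bottle"):
  t=imaging.snapshot("top");print(l,[at_z(t,r["at"],0)[:2] for r in imaging.landmark_of(t,l)])
```

```text
along -2.708313202253926 lat 1.1930627885665679 rod z 272.3532449840162 F along 0.02492995323622914 lat 0.19470066185505508 Fz -0.39969729365876694 T [-0.0266  0.0322 -0.074 ] yaw 83.11434715006456 0.0911998733636993
wrist cup_floor 0.93 [313.  89.] [ 0.5162 -0.2296]
wrist mandrel_tip 0.61 [318.  89.] [ 0.5212 -0.2305]
wrist mandrel_mid 0.78 [312. 171.] [ 0.505  -0.3134]
wrist bay_end 0.78 [315. 244.] [ 0.4973 -0.4001]
wrist cradle_seat 0.86 [318. 171.] [ 0.5112 -0.3148]
mandrel_mid axis deg 82.98001 pt 0.5080779 -0.3070792 ends [ 0.5156 -0.2415] [ 0.4976 -0.3969]
60 [145, 119, 255, 255, 255, 255, 255, 255, 250, 97, 95, 247, 255, 255, 255, 255, 255, 255, 155, 153, 154, 136]
69 [148, 143, 101, 148, 144, 153, 173, 178, 183, 202, 206, 208, 183, 167, 152, 145, 145, 149, 155, 153, 156, 134]
78 [145, 150, 113, 92, 72, 67, 92, 171, 168, 229, 228, 175, 124, 81, 136, 151, 153, 156, 154, 152, 153, 127]
87 [144, 147, 139, 143, 142, 152, 188, 207, 223, 234, 235, 231, 216, 204, 175, 141, 151, 154, 151, 150, 150, 118]
96 [143, 146, 140, 144, 129, 171, 192, 207, 213, 210, 213, 216, 214, 201, 180, 1
[... 1924 characters left out ...]
3, 233, 233, 233, 234, 236, 64, 95, 100, 101, 101]
267 [100, 117, 112, 110, 105, 105, 98, 57, 100, 102, 93, 95, 96, 95, 91, 95, 97, 91, 87, 93, 101, 100]
276 [111, 111, 110, 115, 102, 109, 105, 95, 95, 103, 100, 98, 107, 103, 72, 82, 85, 89, 99, 91, 95, 81]
285 [106, 106, 103, 106, 73, 95, 100, 93, 100, 92, 91, 83, 99, 97, 90, 79, 94, 89, 100, 94, 92, 82]
pred edge [array([325.8, 103.4]), array([325.3, 170.6]), array([324.8, 238.7])]
pred edge [array([304.3, 103.4]), array([305. , 170.6]), array([305.7, 238.8])]
pred lip front/wall [315.2445 246.1436] [315.2252 242.7239]
loupe [array([ 0.5145, -0.3319])]
ink_bottle [array([0.5947, 0.447 ]), array([0.5447, 0.2809]), array([ 0.5164, -0.323 ])]
```

The rod is level, at the predicted edges (columns 305–325), on the 83° axis and beneath the lip. I'll check numerically that it is fully home: cup travel and the lip region.

Run:
```python
from look import *
s=imaging.snapshot("wrist");g=cv2.cvtColor(s["pixels"],cv2.COLOR_RGB2GRAY).astype(int)
u3=np.array([.1207,.9927,0]);n3=np.array([.9927,-.1207,0]);S=np.array([.508,-.3135,.055])
def rim(t): # silhouette bottom of mouth ring r=19 / 16
    out=[]
    for r in(.016,.019):
        P=np.array([proj(s,S+(.072+t)*u3+r*(np.cos(a)*n3+np.sin(a)*np.array([0,0,1]))) for a in np.linspace(0,2*np.pi,73)]);out+=[P[:,1].min().round(1),P[:,1].max().round(1),P[:,0].min().round(1),P[:,0].max().round(1)]
    return out
for t in(0,.004,.008,.012):print(t,rim(t))
for r in imaging.silhouettes(s,"cup_floor"): print(r["conf"],r["extent"])
for x in (298,301,304,328,331,334): print(x,list(g[60:110:2,x]))
print("axis rows top of rod (z=.066) at -75,-78,-81,-82,-85:",[proj(s,S+a*u3+[0,0,.011])[1].round(1) for a in(-.072,-.075,-.078,-.081,-.082,-.085)])
for y in range(222,250,2): print(y,list(g[y,300:336:2]))
o=cv2.imread("pics/w8.png",0)
for x in (298,301,304,328,331,334): print("old",x,list(o[76:126:2,x]))
```

```text
0 [np.float64(103.1), np.float64(104.0), np.float64(303.0), np.float64(334.8), np.float64(103.1), np.float64(104.1), np.float64(300.0), np.float64(337.8)]
0.004 [np.float64(99.2), np.float64(99.7), np.float64(303.0), np.float64(334.9), np.float64(99.1), np.float64(99.7), np.float64(300.0), np.float64(337.9)]
0.008 [np.float64(95.2), np.float64(95.3), np.float64(302.9), np.float64(334.9), np.float64(95.2), np.float64(95.3), np.float64(299.9), np.float64(337.9)]
0.012 [np.float64(90.9), np.float64(91.2), np.float64(302.9), np.float64(335.0), np.float64(90.9), np.float64(91.2), np.float64(299.9), np.float64(338.0)]
0.78 [317.6, 88.5, 34.8, 26.8]
298 [np.int64(255), np.int64(255), np.int64(255), np.int64(255), np.int64(255), np.int64(204), np.int64(107), np.int64(73), np.int64(67), np.int64(66), np.int64(89), np.int64(146), np.int64(144), np.int64(144), np.int64(143), np.int64(142), np.int64(143), np.int64(145), np.int64(143), np.int64(142), np.int64(142), np.int64(141), np.int64(140), np.int64(140), np.int64(137)]
301 [np.int64(255), np.int64(255), np.int64(255), np.int64(255), np.int64
[... 7399 characters left out ...]
, np.uint8(235), np.uint8(137), np.uint8(123), np.uint8(112), np.uint8(146), np.uint8(151), np.uint8(152), np.uint8(152), np.uint8(150), np.uint8(150), np.uint8(145), np.uint8(139), np.uint8(137), np.uint8(136), np.uint8(141), np.uint8(137), np.uint8(146), np.uint8(149), np.uint8(146), np.uint8(145), np.uint8(146)]
old 334 [np.uint8(255), np.uint8(255), np.uint8(255), np.uint8(255), np.uint8(241), np.uint8(117), np.uint8(144), np.uint8(153), np.uint8(151), np.uint8(149), np.uint8(150), np.uint8(149), np.uint8(148), np.uint8(148), np.uint8(147), np.uint8(149), np.uint8(148), np.uint8(147), np.uint8(148), np.uint8(148), np.uint8(146), np.uint8(147), np.uint8(147), np.uint8(145), np.uint8(145)]
```

The cup rim moved about 3 mm relative to the housing, matching the loaded travel of about 4 mm. If the end were caught in front of the lip it would be 8 mm. So the end is home under the lip, and I'm handing in.

```bash
python3 -c "
from bench import job_done
print(job_done())"
```

```text
the job is handed in; nothing more can be done
None
```

The job is handed in at about 29 s: the mandrel was drawn out, laid centred in the V rest and re-gripped by its middle. By my measurements it now lies level in the cradle, spring-held under the keeper lip, with the gripper clear; the loupe and ink bottle were never approached, though the last check could not locate the loupe.

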